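Switch on the weld fume extractor and set its damper

TASK

Get the fume extraction ready for welding: first turn the red isolator handle a quarter turn clockwise, fully round to on (pointing at the green dot). Then swing the lever on top of the extraction duct open until it lines up with the middle of the orange marker on the quadrant. Leave the marker as it is set, and do not disturb the tools and other loose things on the bench.

Things in the scene. Friction and masses are not known exactly. Their poses are not given: they have to be found in the camera images.
- isolator: power isolator, a fixed grey enclosure 110 x 110 mm, 104 mm high with a yellow top plate; origin at the centre of its underside on the bench, z up. The red handle turns about its vertical centre line. A white dot on the plate is near off, a green dot (at the +x edge of the plate) is on.
- isolator_handle (a joint): angle of the red handle (rad): 0 off, handle's long end points along the isolator's +y; 1.571 on, it points along the isolator's +x (clockwise seen from above). It starts within 0.2 rad of off. Hard stops at both ends, no springs: it stays where it is left, friction about 0.12 N m.
- handle_tip (a point): point on top of the long end of the red handle, 55 mm from its axis, 147 mm above the bench. The red bar is 16 mm wide, runs from 30 mm behind the axis to 55 mm ahead of it, and spans heights 117 to 147 mm; below it is a round hub of radius 22 mm. It may be pushed at the long end or gripped from above
- damper: fixed 100 mm metal extraction duct along the body's y axis (about 330 mm overall; blue hood, 140 mm high and 170 mm wide, at the -y end, elbow at the +y end). A damper's vertical shaft stands on top in the middle; origin on the bench under it, z up. A white quadrant plate of radius 100 mm, top at 140 mm, lies under the lever from the body's -x round to its -y.
- damper_lever (a joint): angle of the damper lever about the shaft (rad): 0 closed, lever points along the damper's -x; 1.571 fully open, it points along the damper's -y (counter-clockwise seen from above). Starts within 0.35 rad of closed. Stays where it is left: friction about 0.3 N m, no spring, hard stops at both ends.
- lever_knob (a point): centre of the top of the black knob on the lever, 100 mm from the shaft, 199 mm above the bench; its x axis lies along the lever. The upright knob is 22 mm in diameter and spans heights 156 to 199 mm: push it sideways. The lever is a steel bar 14 mm wide, 149 to 156 mm above the bench, ending 110 mm from the shaft
- set_marker (a joint): angle at which the orange marker stands (rad), counted as for damper_lever: the lever is set when the two are equal. The marker stands well clear of the lever's start. Stiff; not to be moved.
- marker_mid (a point): middle of the orange marker, a tab 20 mm wide at the rim of the quadrant, 88 to 130 mm from the shaft and 146 mm high: the lever passes just above it. This point is 115 mm from the shaft; its x axis lies along the radius
- chipping_hammer: loose hammer, about 260 mm long, lying on the bench; origin near its middle. Bystander
- wire_brush: loose wooden-backed brush, about 240 mm long, lying on the bench; origin near its middle. Bystander
- tube_offcut: loose piece of 40 mm square steel tube, 150 mm long, lying behind the duct; origin under its middle. Bystander
- spray_can: loose green can, 52 mm diameter, 130 mm high, standing behind the isolator; origin under its middle. Bystander
- weld_magnet: loose red weld magnet, about 70 x 75 mm and 16 mm thick, lying behind the isolator; origin under its middle. Bystander
- nozzle_tin: loose round metal tin, 70 mm diameter, 55 mm high, standing near the right edge; origin under its middle. Bystander
Not all that is in view belongs to the job. What is shaped like the isolator but pink is not meant.

How it is judged:
On the way, in this order (a step that is already met when the one before it is completed fails the run):
1. the isolator handle is turned on (within 10 degrees of its on stop) (value of joint isolator_handle above 1.4 rad), for 0.2 s.
2. then the damper lever is brought into line with the orange marker (within 0.10 rad) (angle between the x axis of lever_knob and the x axis of marker_mid, either way round below 0.1 rad), for 0.2 s.
At the end, for the whole second after the job is handed in: The isolator handle is within 10 degrees of its on stop (above 1.40 rad), the damper lever points within 0.10 rad (about 6 degrees, 10 mm at the knob) of the middle of the orange marker, the marker is within 8 mm of where it was set, and lever and handle are at rest (value of joint isolator_handle above 1.4 rad and angle between the x axis of lever_knob and the x axis of marker_mid, either way round below 0.1 rad and distance of marker_mid from where it was at the start of the episode below 0.008 m and velocity of joint damper_lever between -0.05 and 0.05 rad/s and velocity of joint isolator_handle between -0.05 and 0.05 rad/s); the robot touches nothing.
It fails at once if the orange marker is shifted by more than 8 mm (distance of marker_mid from where it was at the start of the episode above 0.008 m).
It fails at once if a loose thing on the bench is shifted by more than 30 mm (distance of any of chipping_hammer, wire_brush, tube_offcut, spray_can, weld_magnet, nozzle_tin from where it was at the start of the episode above 0.03 m).
It also fails if it takes over 51 s, if anything falls off the work surface, if the arm or the gripper's body presses on something with over 40 N, if the wrist force passes 120 N, or if a joint passes its speed limit or range.

ROBOT

A 6-joint arm with a two-finger parallel gripper is mounted at the origin on the work surface. World frame = base frame: x ahead of the robot, y to its left, z up, the work surface at z = 0. Lengths are in m, angles in rad, forces in N, time in s.
With the tool pointing down it reaches from about 0.35 to 0.775 m from the base axis. Payload 5.5 kg.
Tool frame: the origin (TCP) lies on the centre line of the jaws, within the pads' length; the fingertips stand 11 mm ahead of it and the grasp point (between the pads) lies 8 mm behind it; z points along the fingers, y is the line along which they close (so a half turn about z gives the same grasp; the last joint's range is limited). The gripper opens to 85 mm and grips with 20 to 120 N. Pads are 22 mm wide; open, the fingers measure 114 mm over their backs; the gripper's body (76 mm by 85 mm) begins 54 mm behind the grasp point. The pads swing forward as they close: fully open they stand 13 mm farther back than shut.
Start: joints at [1.158, 0.313, 0.046, 1.304, 0, 1.431], TCP at [0.155, 0.554, 0.242] pointing down, gripper open.
Joint ranges: [-2.76, 2.76], [-0.86, 1.69], [-1.03, 1.26], [-2.2, 2.34], [-1.47, 1.5], [-3.14, 3.14]. Speed limits (rad/s): [2.57, 2.57, 3.14, 3.14, 3.14, 3.14].

INTERFACE

Orientations are given as a unit quaternion [w, x, y, z].
In Python, from workcell import env, viewer, order, models gives the robot as it stands.
- The arm moves only by the tool drive_tool, never from a script. Its argument "series" is a list that holds one entry, the list of rows, each a list of 6 numbers: the shift along the tool's x, y, z each as a share of 120 mm, from -1 to 1, then the turn, a rotation vector about the tool's x, y, z each as a share of 180 degrees, from -1 to 1. A call has 1 to 20 rows; each row shifts and turns the commanded pose from where the row before left it, along the tool's axes as they then stand; what a row does not reach is not made up. A row lasts 1/8 s, in which the tool goes at most 62.5 mm and 10.7 degrees, less where a joint would pass 70% of its speed; a pose out of reach is approached as far as the arm can. A call with a number of a shift or a turn outside -1 to 1 is refused whole. A call with a gripper value outside its range is refused whole. "jaw" is the opening, from -1 (shut) to 1 (fully open), set as the call begins (left out, the last holds). The fingers move at their own pace and stop on an object; "grip_force" is the grip in N (left out, the last holds). Time passes only in rows, so rows that do not move let the fingers close. It gives the time, the measured TCP pose, the force, the opening and the grip force at its end, in the units of the state.
- env.get_state(): the state, without advancing time (a new reading comes with each control period).
- viewer.read_camera(name): name is "scene" or "top"; returns the picture (420x560x3 uint8, red, green, blue); there is no depth.
- viewer.camera_info(name): a dict with "intrinsics" (3x3 intrinsics, pixels), "R" (3x3) and "t" (3): a world point X has camera coordinates R X + t. Camera axes: x right, y down, z forward; pixel columns grow to the right and rows downward; lengths in m; the calibration is good to about 2 mm. A picture is of the moment at which its call begins. camera_info takes no time and is no camera call.
- order.hand_in(): hands the job in; it is judged then, once.
Trained networks look in the newest picture that a camera, given by its name, has taken for a name from the list of things; names that differ only in an ending like _2 or _b are one class to them, and where a whole thing is asked for, a point or a joint stands for the part that bears it (a point fixed in the world has none). Each returns a list of dicts, best first, with "score" (0 to 1); they miss things now and then, are a little off and sometimes report something else, mostly with a low value. They report only what shows in the picture. A call takes as long as a camera call. They do not tell look-alikes from the thing itself.
- models.silhouettes(label, camera): "region" (420x560 bool, what is visible of it) and "location" ([column, row] in pixels, amid what is visible of it).
The state is a dict: "clock": time; "joint_pos": joint angles; "qvel": joint speeds; "tau": joint torques, N m; "tcp_pos": TCP position; "orientation": TCP orientation; "wrist_force": force on the tool from outside, world axes, zero at the start; "ft_torque": the same for the moment, N m; "finger_gap": finger opening in m; "grip_force": force on a finger pad.
Only numpy, scipy, OpenCV 4.12 (cv2) and the standard library are available. Lean on these libraries where they do the work, as an engineer would, in place of code of your own. Each camera call takes 0.05 s, during which the arm holds its last target. There are 200 camera calls.

## Working session

There is one attempt and no reset: what is moved stays moved. The work goes in short steps, Python scripts to look and compute and a tool call to move; the robot and the scene stay as the last step left them, time stands still between calls to the robot, and variables do not carry over. Pictures are saved under pics/ and viewed, at most 10 in all, crops included, and the job is handed in when it is done.

Besides the shell and the picture viewer there is one more tool, called after "Call:" as name(argument=value, ...) on one line, values as JSON. drive_tool: Moves the arm, as the interface text tells. Its arguments: {"type":"object","properties":{"series":{"type":"array"},"jaw":{"type":"number"},"grip_force":{"type":"number"}},"required":["series"]}

```bash
mkdir -p pics
python3 - <<'E'
from workcell import env, viewer, order, models
import cv2,numpy as np
for n in("scene","top"):
    im=viewer.read_camera(n); cv2.imwrite(f"pics/{n}0.png",im[:,:,::-1])
    c=viewer.camera_info(n); print(n,np.round(c["intrinsics"],1).tolist(),np.round(c["R"],3).tolist(),np.round(c["t"],3).tolist())
    for l in("isolator","isolator_handle","damper_lever","set_marker","lever_knob","damper"):
        print(l,[(round(d["score"],2),np.round(d["location"]).tolist(),int(d["region"].sum())) for d in models.silhouettes(l,n)])
s=env.get_state();print(s["clock"],s["tcp_pos"],s["orientation"],s["finger_gap"])
E
```

```text
scene [[483.8, 0.0, 287.2], [0.0, 483.8, 209.0], [0.0, 0.0, 1.0]] [[-0.193, 0.981, -0.017], [0.794, 0.146, -0.59], [-0.577, -0.127, -0.807]] [0.27, -0.344, 1.722]
isolator [(0.78, [277.0, 234.0], 2062), (0.73, [225.0, 207.0], 2015)]
isolator_handle [(0.92, [223.0, 192.0], 361), (0.62, [283.0, 216.0], 372)]
damper_lever [(0.8, [416.0, 208.0], 358)]
set_marker [(0.43, [378.0, 204.0], 90)]
lever_knob [(0.91, [417.0, 207.0], 388)]
damper [(0.58, [411.0, 243.0], 7259)]
top [[390.4, 0.0, 285.7], [0.0, 390.4, 212.6], [0.0, 0.0, 1.0]] [[0.021, -1.0, 0.017], [-0.992, -0.023, -0.123], [0.123, -0.014, -0.992]] [-0.171, 0.575, 1.172]
isolator [(0.89, [294.0, 208.0], 1413), (0.67, [354.0, 227.0], 1697)]
isolator_handle [(0.54, [353.0, 227.0], 255), (0.51, [290.0, 204.0], 292)]
damper_lever [(0.91, [166.0, 220.0], 317)]
set_marker [(0.54, [197.0, 227.0], 103)]
lever_knob [(0.55, [168.0, 218.0], 259)]
damper [(0.69, [178.0, 212.0], 4996)]
0.7 [0.15495205 0.55379086 0.24237982] [3.99674594e-05 1.35962247e-01 9.90714013e-01 1.03550890e-04] 0.08589470988249705
```

View pics/top0.png

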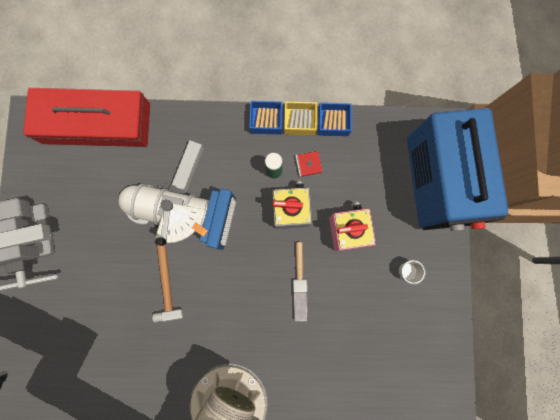

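View pics/scene0.png

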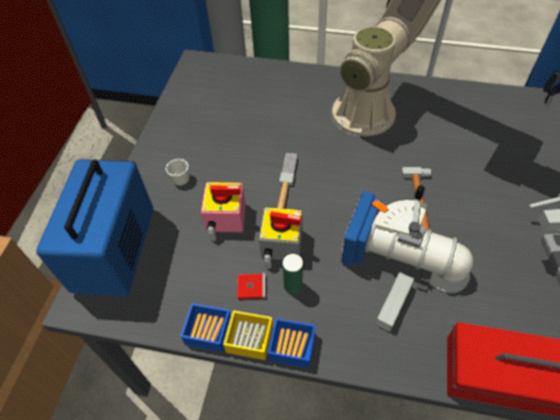

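The top picture shows two candidates for the isolator: one at (293,207) with a grey body, and one at (354,229) with a pink body, which is the decoy. The damper shaft is at about (167,205), its knob at (162,241) and the orange marker at (200,229). I choose (293,207) and will check it in a crop.

Run:
```python
import cv2,numpy as np
t=cv2.imread("pics/top0.png");s=cv2.imread("pics/scene0.png")
f=lambda i,x,y,w,h,k:cv2.resize(i[y:y+h,x:x+w],None,fx=k,fy=k,interpolation=cv2.INTER_CUBIC)
a=np.hstack([f(t,262,178,66,50,6),f(s,252,195,66,50,6)])
b=np.hstack([f(t,145,190,99,72,4),f(s,360,180,99,72,4)])
cv2.imwrite("pics/crop.png",np.vstack([a,b]))
```

```text
(no output)
```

View pics/crop.png

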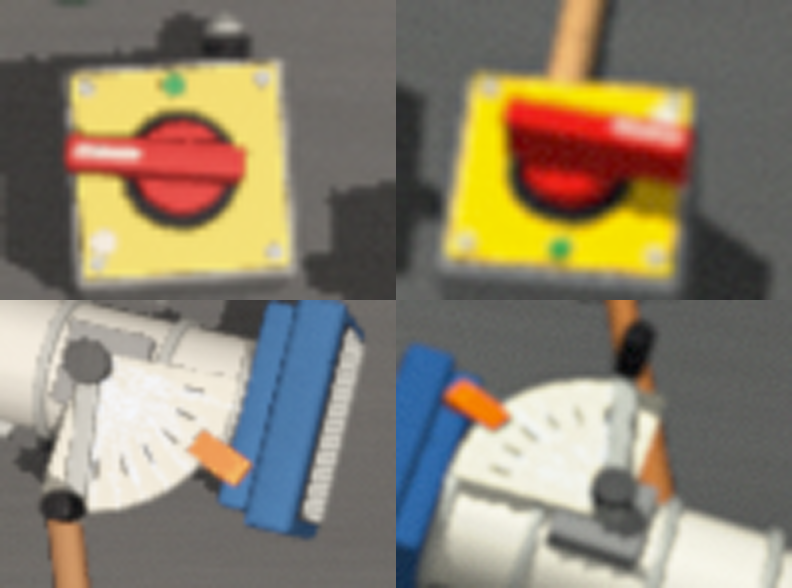

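The crop confirms the grey isolator with the yellow plate. Its handle points left (world +y) and the green dot is on the far side (world +x). The lever lies near closed, and the orange marker is at top (200,229), beside the blue hood.

```bash
cat > h.py <<'E'
from workcell import env, viewer, order, models
import numpy as np,cv2
def bp(n,u,v,z):
    c=viewer.camera_info(n);K,R,t=[np.array(c[k],float) for k in("intrinsics","R","t")]
    C=-R.T@t;d=R.T@np.linalg.inv(K)@[u,v,1];return C+d*(z-C[2])/d[2]
def top(px,py,x0,y0,k,cx=0,cy=0):return x0+(px-cx+.5)/k-.5,y0+(py-cy+.5)/k-.5
E
python3 - <<'E'
from h import *
P=lambda l,n,uv,z:print(l,n,np.round(bp(n,*uv,z),4))
T=lambda x,y:top(x,y,262,178,6); S=lambda x,y:top(x,y,252,195,6,396,0)
t=lambda x,y:top(x,y,145,190,4,0,300); s=lambda x,y:top(x,y,360,180,4,396,300)
for q in[(68,73),(281,63),(293,273),(78,285)]:P("corner","top",T(*q),.104)
for q in[(471,73),(692,92),(674,276),(442,262)]:P("corner","scene",S(*q),.104)
P("tip","top",T(67,152),.147);P("tail","top",T(243,164),.147)
P("green","top",T(175,84),.104);P("green","scene",S(560,249),.104)
P("tail","scene",S(512,110),.147);P("tip","scene",S(692,140),.147)
P("marker","top",t(220,457),.146);P("marker","scene",s(477,405),.146)
P("knob","top",t(60,502),.199);P("knob","scene",s(637,333),.199)
P("shaft","top",t(86,360),.16);P("shaft","scene",s(614,488),.16)
P("shaftH","top",t(86,360),.18);P("shaftH","scene",s(614,488),.18)
P("rimL","top",t(48,474),.14);P("rimR","top",t(243,400),.14)
P("bar end","top",t(74,490),.156)
for l in("chipping_hammer","spray_can","wire_brush","tube_offcut"):
  for d in models.silhouettes(l,"top")[:1]:
    ys,xs=np.where(d["region"]);print(l,d["score"],[np.round(bp("top",a,b,.02)[:2],3).tolist() for a,b in((xs.min(),ys.min()),(xs.max(),ys.max()))])
E
```

```text
corner top [ 0.6376 -0.1185  0.104 ]
corner top [ 0.6452 -0.2231  0.104 ]
corner top [ 0.5416 -0.2304  0.104 ]
corner top [ 0.5333 -0.126   0.104 ]
corner scene [ 0.5449 -0.2323  0.104 ]
corner scene [ 0.5371 -0.1291  0.104 ]
corner scene [ 0.6377 -0.1191  0.104 ]
corner scene [ 0.6493 -0.2219  0.104 ]
tip top [ 0.5921 -0.1199  0.147 ]
tail top [ 0.5883 -0.2027  0.147 ]
green top [ 0.6334 -0.1711  0.104 ]
green scene [ 0.633  -0.1717  0.104 ]
tail scene [ 0.5921 -0.2005  0.147 ]
tip scene [ 0.5936 -0.1192  0.147 ]
marker top [0.5141 0.0823 0.146 ]
marker scene [0.5158 0.0817 0.146 ]
knob top [0.4779 0.1753 0.199 ]
knob scene [0.4791 0.1752 0.199 ]
shaft top [0.5783 0.1752 0.16  ]
shaft scene [0.5769 0.1719 0.16  ]
shaftH top [0.5756 0.1693 0.18  ]
shaftH scene [0.5913 0.1687 0.18  ]
rimL top [0.5    0.2028 0.14  ]
rimR top [0.5552 0.0693 0.14  ]
bar end top [0.4883 0.1793 0.156 ]
chipping_hammer 0.62 [[0.471, 0.252], [0.244, 0.145]]
spray_can 0.73 [[0.772, -0.089], [0.695, -0.141]]
wire_brush 0.86 [[0.489, -0.183], [0.254, -0.231]]
tube_offcut 0.84 [[0.8, 0.206], [0.65, 0.11]]
```

Call:
drive_tool(series=[[[0,0,0,0,0,0.053],[0,0,0,0,0,0.053],[0,0,0,0,0,0.053],[0,0,0,0,0,0.053],[0,0,0,0,0,0.053],[0,0,0,0,0,0.053],[0,0,0,0,0,0.053],[0,0,0,0,0,0.053]]], jaw=0)

```text
clock: 1.9
tcp_pos: [0.155, 0.5538, 0.2424]
orientation: [-0.0, 0.721, 0.693, 0.0]
wrist_force: [-0.5, -1.0, -0.1]
finger_gap: 0.0425
grip_force: 0.0
```

Call:
drive_tool(series=[[[-0.35,0.2375,0,0,0,0],[-0.35,0.2375,0,0,0,0],[-0.35,0.2375,0,0,0,0],[-0.35,0.2375,0,0,0,0],[-0.35,0.2375,0,0,0,0],[-0.35,0.2375,0,0,0,0],[-0.35,0.2375,0,0,0,0],[-0.35,0.2375,0,0,0,0],[-0.35,0.2375,0,0,0,0],[-0.35,0.2375,0,0,0,0],[-0.35,0.2375,0,0,0,0],[-0.35,0.2375,0,0,0,0],[-0.35,0.2375,0,0,0,0],[-0.35,0.2375,0,0,0,0],[-0.35,0.2375,0,0,0,0],[-0.35,0.2375,0,0,0,0],[0,0,0,0,0,0],[0,0,0,0,0,0]]])

```text
clock: 4.15
tcp_pos: [0.5873, -0.1332, 0.2419]
orientation: [-0.001, 0.719, 0.695, -0.0]
wrist_force: [-0.7, 0.4, -0.5]
finger_gap: 0.0425
grip_force: 0.0
```

Call:
drive_tool(series=[[[0,0.01,0.22,0,0,0],[0,0.01,0.22,0,0,0],[0,0.01,0.22,0,0,0],[0,0,0.22,0,0,0],[0,0,0,0,0,0]]])

```text
clock: 4.78
tcp_pos: [0.5892, -0.1314, 0.1351]
orientation: [-0.002, 0.718, 0.696, -0.001]
wrist_force: [0.7, -0.2, 1.2]
finger_gap: 0.0429
grip_force: 0.0
```

Call:
drive_tool(series=[[[0,0,0,0,0,0],[0,0,0,0,0,0],[0,0,0,0,0,0],[0,0,0,0,0,0]]], jaw=-1, grip_force=25)

```text
clock: 5.28
tcp_pos: [0.5914, -0.133, 0.1385]
orientation: [0.0, 0.719, 0.695, 0.001]
wrist_force: [-2.4, 2.0, 7.4]
finger_gap: 0.0158
grip_force: 24.5
```

Run:
```python
from h import *
a=viewer.read_camera("top")[165:240,250:330];b=viewer.read_camera("scene")[180:255,240:320]
cv2.imwrite("pics/g1.png",cv2.resize(np.hstack([a,b]),None,fx=5,fy=5,interpolation=cv2.INTER_CUBIC)[:,:,::-1])
s=env.get_state();print(s["joint_pos"],s["tcp_pos"],s["wrist_force"],s["ft_torque"],s["grip_force"],s["finger_gap"])
```

```text
[-3.54015065e-01  4.19370444e-01 -5.75922514e-02  1.09280266e+00
  9.09202052e-04  1.25080743e+00] [ 0.59145299 -0.13302308  0.13847017] [-3.67858961  3.20994769  6.66777247] [ 0.51231595  0.71520124 -0.17104962] 24.466356933116913 0.01593828332461542
```

View pics/g1.png

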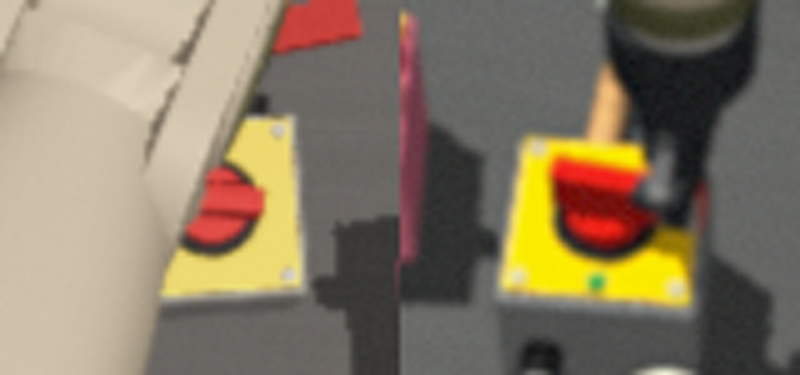

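The gripper holds the correct red bar near its long end, and the grip gap matches the 16 mm bar. Next I turn it clockwise along the arc.

Call:
drive_tool(series=[[[0,0,-0.02,0,0,0],[-0.0025,0.041,0,0,0,0.038],[-0.0025,0.041,0,0,0,0.038],[-0.0025,0.041,0,0,0,0.038],[-0.0025,0.041,0,0,0,0.038],[-0.0025,0.041,0,0,0,0.038],[-0.0025,0.041,0,0,0,0.038],[0,0,0,0,0,0]]])

```text
clock: 6.38
tcp_pos: [0.6189, -0.1448, 0.1387]
orientation: [0.0, 0.917, 0.399, 0.0]
wrist_force: [3.1, 0.4, -5.8]
finger_gap: 0.0155
grip_force: 25.7
```

Run:
```python
from h import *
s=env.get_state();p=s["tcp_pos"];q=s["orientation"];a=2*np.arctan2(q[2],q[1])-np.pi/2
d=p[:2]-[.59,-.174];print(p,"alpha",a,"r",np.hypot(*d),"theta",np.pi/2+.073-np.arctan2(d[1],d[0]),"from alpha",.073-a,s["wrist_force"],s["ft_torque"],s["finger_gap"],s["joint_pos"][5])
```

```text
[ 0.61890902 -0.14478711  0.1387401 ] alpha -0.7492220743778286 r 0.04109896010101547 theta 0.8531700198958865 from alpha 0.8222220743778286 [ 3.09765005  0.39927022 -5.75056839] [ 0.06545196 -0.57280824 -0.06098687] 0.015484001234750895 1.9637583214394458
```

Call:
drive_tool(series=[[[-0.0025,0.041,0,0,0,0.038],[-0.0025,0.041,0,0,0,0.038],[-0.0025,0.041,0,0,0,0.038],[-0.0025,0.041,0,0,0,0.038],[-0.0025,0.041,0,0,0,0.038],[-0.0025,0.041,0,0,0,0.038],[0,0,0,0,0,0],[0,0,0,0,0,0]]])

```text
clock: 7.38
tcp_pos: [0.6322, -0.1716, 0.1388]
orientation: [0.001, 0.999, 0.054, 0.001]
wrist_force: [4.8, -2.7, -7.4]
finger_gap: 0.0152
grip_force: 25.2
```

Run:
```python
from h import *
s=env.get_state();p=s["tcp_pos"];q=s["orientation"];a=2*np.arctan2(q[2],q[1])-np.pi/2
d=p[:2]-[.59,-.174];print(p,"alpha",a,"r",np.hypot(*d),"theta",np.pi/2+.073-np.arctan2(d[1],d[0]),"from alpha",.073-a,s["wrist_force"],s["ft_torque"],s["finger_gap"],s["joint_pos"][5])
```

```text
[ 0.63222735 -0.17162445  0.13882197] alpha -1.4637374579199864 r 0.042294115203589076 theta 1.5875994596304743 from alpha 1.5367374579199864 [ 4.83090904 -2.71326405 -7.3921619 ] [-0.58432848 -1.03432795  0.0498969 ] 0.015200071157232183 2.647392563231587
```

Call:
drive_tool(series=[[[0,0,0,0,0,0],[0,0,0,0,0,0],[0,0,0,0,0,0],[0,0,-0.2,0,0,0],[0,0,-0.3,0,0,0],[0,0,-0.36,0,0,0],[0,0,0,0,0,0]]], jaw=0)

```text
clock: 8.25
tcp_pos: [0.6329, -0.1712, 0.2471]
orientation: [0.002, 0.999, 0.052, 0.004]
wrist_force: [-0.1, -0.7, 0.5]
finger_gap: 0.043
grip_force: 0.0
```

Call:
drive_tool(series=[[[0,0,0,0,0,-0.056],[0,0,0,0,0,-0.056],[0,0,0,0,0,-0.056],[0,0,0,0,0,-0.056],[0,0,0,0,0,-0.056],[0,0,0,0,0,-0.056],[0,0,0,0,0,-0.056],[0,0,0,0,0,-0.056],[0,0,0,0,0,-0.056],[0,0,0,0,0,-0.056],[0,0,0,0,0,-0.056],[0,0,0,0,0,-0.056],[0,0,0,0,0,-0.056],[0,0,0,0,0,-0.056],[0,0,0,0,0,-0.056],[0,0,0,0,0,-0.056],[0,0,0,0,0,-0.056]]])

```text
clock: 10.38
tcp_pos: [0.6305, -0.1702, 0.2412]
orientation: [-0.001, 0.02, 1.0, 0.0]
wrist_force: [0.6, 0.8, -0.0]
finger_gap: 0.0429
grip_force: 0.0
```

Call:
drive_tool(series=[[[0.171,0.356,0,0,0,0],[0.171,0.356,0,0,0,0],[0.171,0.356,0,0,0,0],[0.171,0.356,0,0,0,0],[0.171,0.356,0,0,0,0],[0.171,0.356,0,0,0,0],[0.171,0.356,0,0,0,0],[0.171,0.356,0,0,0,0],[0,0,0,0,0,0],[0,0,0,0,0,0]]])

```text
clock: 11.62
tcp_pos: [0.4828, 0.1784, 0.2418]
orientation: [-0.0, 0.023, 1.0, -0.0]
wrist_force: [-0.2, -1.1, -1.1]
finger_gap: 0.0428
grip_force: 0.0
```

Run:
```python
from h import *
i1=viewer.read_camera("top");i2=viewer.read_camera("scene")
a=i1[165:240,250:330];b=i2[180:255,240:320]
cv2.imwrite("pics/g2.png",cv2.resize(np.hstack([a,b]),None,fx=5,fy=5,interpolation=cv2.INTER_CUBIC)[:,:,::-1])
s=env.get_state();q=s["orientation"];print(s["joint_pos"],s["tcp_pos"],"alpha",2*np.arctan2(q[2],q[1])-np.pi/2)
```

```text
[ 1.96299938e-01  1.97080541e-01 -1.08138738e-01  1.26590343e+00
 -2.04785730e-04  2.44103013e-01] [0.48330636 0.17761679 0.24193764] alpha 1.522993285423233
```

View pics/g2.png

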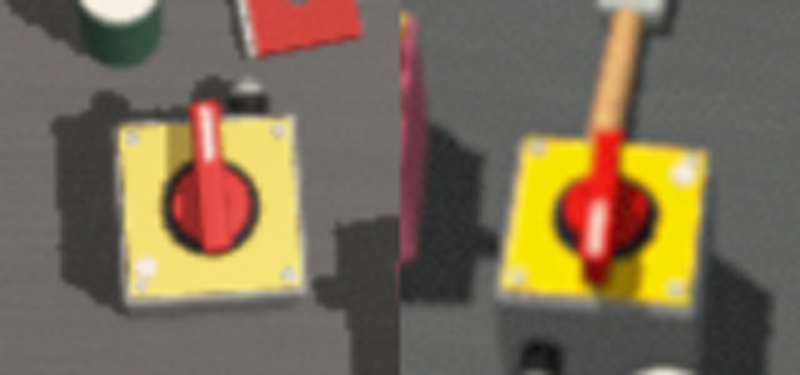

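The handle now points at the green dot, parallel to the plate edges. In the top crop it runs from (217,250) to (204,103), and from the edge angles I estimate about 1.54 rad. Next I descend over the knob and grip it.

Call:
drive_tool(series=[[[0.036,-0.018,0,0,0,0],[0,0,0.18,0,0,0],[0,0,0.18,0,0,0],[0,0,0.17,0,0,0],[0,0,0,0,0,0]]])

```text
clock: 12.35
tcp_pos: [0.4774, 0.1755, 0.1773]
orientation: [-0.002, 0.024, 1.0, -0.0]
wrist_force: [-0.9, -0.1, 0.4]
finger_gap: 0.0428
grip_force: 0.0
```

Call:
drive_tool(series=[[[0,0,0,0,0,0],[0,0,0,0,0,0],[0,0,0,0,0,0],[0,0,0,0,0,0]]], jaw=-1, grip_force=25)

```text
clock: 12.85
tcp_pos: [0.4791, 0.1764, 0.1796]
orientation: [0.001, 0.023, 1.0, -0.0]
wrist_force: [-0.6, -3.2, 5.4]
finger_gap: 0.0212
grip_force: 25.9
```

```bash
cat >> h.py <<'E'
def rep():
    s=env.get_state();p=s["tcp_pos"];q=s["orientation"];d=p[:2]-[.577,.1725]
    print(p,"alpha",2*np.arctan2(q[2],q[1])-np.pi/2,"r",np.hypot(*d),"ang-pi",np.arctan2(-d[1],-d[0]),s["wrist_force"],s["ft_torque"],s["finger_gap"],s["joint_pos"][5])
E
python3 -c "
from h import *
rep()"
```

```text
[0.47910103 0.17639742 0.17963142] alpha 1.5240671542127235 r 0.09797651442887889 ang-pi -0.039789640168333654 [-0.57436449 -3.22065782  5.44718261] [-0.35316533  0.21943058  0.02660347] 0.021176846408947972 0.24250690233935207
```

Call:
drive_tool(series=[[[0,0,-0.01,0,0,0],[-0.0042,-0.083,0,0,0,-0.032],[-0.0042,-0.083,0,0,0,-0.032],[-0.0042,-0.083,0,0,0,-0.032],[-0.0042,-0.083,0,0,0,-0.032],[-0.0042,-0.083,0,0,0,-0.032],[-0.0042,-0.083,0,0,0,-0.032],[-0.0042,-0.083,0,0,0,-0.032],[-0.0042,-0.083,0,0,0,-0.032],[0,0,0,0,0,0]]])

```text
clock: 14.1
tcp_pos: [0.5061, 0.1045, 0.1797]
orientation: [0.001, -0.37, 0.929, 0.001]
wrist_force: [0.3, 2.0, 0.3]
finger_gap: 0.021
grip_force: 25.4
```

```bash
python3 -c "
from h import *
rep()"
```

```text
[0.50611867 0.10452336 0.1796901 ] alpha 2.328468814221407 r 0.09820889229442753 ang-pi 0.7644827831732058 [0.33003432 2.00227091 0.29744489] [ 0.18063684 -0.103073    0.10575919] 0.020956710447166647 -0.7106004232564018
```

Call:
drive_tool(series=[[[-0.0042,-0.083,0,0,0,-0.032],[-0.0042,-0.085,0,0,0,-0.032],[0,0,0,0,0,0],[0,0,0,0,0,0]]])

```text
clock: 14.6
tcp_pos: [0.5215, 0.0917, 0.1797]
orientation: [0.001, -0.461, 0.887, 0.001]
wrist_force: [2.2, 4.0, -1.6]
finger_gap: 0.0209
grip_force: 25.3
```

Call:
drive_tool(series=[[[0,0,0,0,0,0],[0,0,0,0,0,0],[0,0,0,0,0,0],[0,0,-0.15,0,0,0],[0,0,-0.3,0,0,0],[0,0,-0.3,0,0,0],[0.4,0,0,0,0,0],[0.4,0,0,0,0,0],[0.4,0,0,0,0,0],[0,0,0,0,0,0]]], jaw=0)

```text
clock: 15.85
tcp_pos: [0.4366, -0.0291, 0.2702]
orientation: [-0.0, -0.459, 0.888, -0.0]
wrist_force: [0.7, 0.4, 0.9]
finger_gap: 0.0428
grip_force: 0.0
```

Run:
```python
from h import *
rep()
i1=viewer.read_camera("top");i2=viewer.read_camera("scene")
cv2.imwrite("pics/g3.png",cv2.resize(np.hstack([i1[190:262,145:244],i2[180:252,360:459]]),None,fx=4,fy=4,interpolation=cv2.INTER_CUBIC)[:,:,::-1])
```

```text
[ 0.43655729 -0.02914045  0.2702354 ] alpha 2.52488243103061 r 0.2457295770126749 ang-pi 0.96242274687653 [0.66892736 0.38613197 0.91439129] [-0.02328913 -0.06362333  0.01246599] 0.042829324323620854 -1.2043192435907561
```

View pics/g3.png

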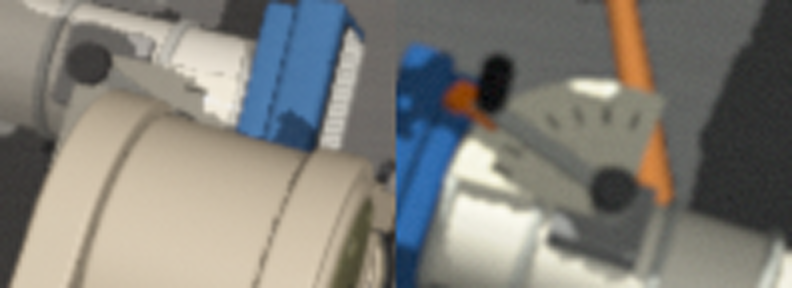

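The scene crop shows the lever over the orange marker, with the knob top at (495,65). The arm covers the top view, so I move it aside and measure.

Call:
drive_tool(series=[[[0.29,-0.31,0,0,0,0],[0.29,-0.31,0,0,0,0],[0.29,-0.31,0,0,0,0],[0.29,-0.31,0,0,0,0],[0.29,-0.31,0,0,0,0],[0,0,0,0,0,0],[0,0,0,0,0,0]]])

```text
clock: 16.82
tcp_pos: [0.4908, -0.2757, 0.2692]
orientation: [-0.0, -0.462, 0.887, 0.001]
wrist_force: [0.2, 0.3, -0.7]
finger_gap: 0.0429
grip_force: 0.0
```

Run:
```python
from h import *
i1=viewer.read_camera("top");i2=viewer.read_camera("scene")
cv2.imwrite("pics/g4.png",cv2.resize(np.hstack([i1[195:245,155:221],i2[180:230,365:431]]),None,fx=6,fy=6,interpolation=cv2.INTER_CUBIC)[:,:,::-1])
```

```text
(no output)
```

View pics/g4.png

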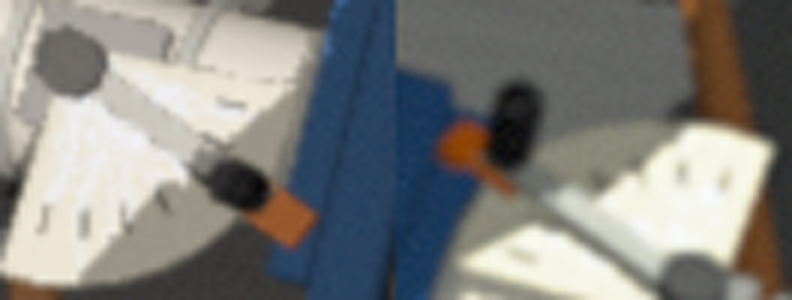

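Run:
```python
from h import *
t=lambda x,y:top(x,y,155,195,6); s=lambda x,y:top(x,y,365,180,6,396,0)
sh=np.array([.577,.1725])
def P(l,n,uv,z):
    p=bp(n,*uv,z)[:2];d=p-sh;print(l,n,np.round(p,4),"r %.4f ang %.3f"%(np.hypot(*d),np.arctan2(-d[1],-d[0])))
P("knob","top",t(229,180),.199);P("knob","scene",s(519,96),.199);P("knobbase","scene",s(508,152),.16)
P("bar1","top",t(125,95),.156);P("bar2","top",t(202,156),.156);P("bar","scene",s(535,184),.156);P("bar","scene",s(640,252),.156)
P("markend","top",t(305,231),.146);P("markend","scene",s(448,142),.146)
i=bp("top",*t(125,95),.156)-bp("top",*t(202,156),.156);print("bar dir",np.arctan2(i[1],i[0]))
i=bp("scene",*s(640,252),.156)-bp("scene",*s(535,184),.156);print("bar dir sc",np.arctan2(i[1],i[0]))
# marker axis from initial crop: inner end and outer end
T=lambda x,y:top(x,y,145,190,4,0,300);S=lambda x,y:top(x,y,360,180,4,396,300)
i=bp("top",*T(196,443),.146)-bp("top",*T(243,473),.146);print("marker dir",np.arctan2(i[1],i[0]),"c",np.arctan2(*(sh-bp("top",*T(220,457),.146)[:2])[::-1]))
```

```text
knob top [0.5211 0.0902] r 0.0995 ang 0.974
knob scene [0.5209 0.0882] r 0.1013 ang 0.983
knobbase scene [0.5217 0.0891] r 0.1000 ang 0.985
bar1 top [0.5632 0.1497] r 0.0266 ang 1.026
bar2 top [0.5357 0.1128] r 0.0726 ang 0.965
bar scene [0.5341 0.1024] r 0.0822 ang 1.021
bar scene [0.5623 0.1495] r 0.0273 ang 1.003
markend top [0.5027 0.0656] r 0.1301 ang 0.963
markend scene [0.5102 0.0635] r 0.1279 ang 1.021
bar dir 0.9304175881591819
bar dir sc 1.0299347454171288
marker dir 1.029999598915794 c 0.9620899188282853
```

Lever and marker agree to about 0.02 rad, well inside the 0.10 rad limit, and the arm is clear. I hand in.

```bash
python3 -c "
from h import *
print(order.hand_in())"
```

```text
the job is handed in; nothing more can be done
None
```

The job is handed in, with no verdict returned: by my camera measurements the isolator handle is on (about 1.54 rad), the damper lever is within about 0.02 rad of the orange marker's middle, the arm is clear, and nothing it did came near the marker or the loose items.

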